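Flip the station status tags on the reagent deck

ROBOT

A 7-joint arm with a two-finger parallel gripper is mounted at the origin on the work surface. World frame = base frame: x ahead of the robot, y to its left, z up, the work surface at z = 0. Lengths are in mm, angles in rad, forces in N, time in s.
With the tool pointing down it reaches from about 400 to 850 mm from the base axis. Payload 4.4 kg.
Tool frame: the origin (TCP) lies midway between the tips of the shut fingers; the grasp point (between the pads) lies 19 mm behind it; z points along the fingers, y is the direction in which the jaws open and shut (so a half turn about z gives the same grasp; the last joint's range is limited). The gripper opens to 94 mm and grips with 3 to 60 N. Pads are 16 mm wide; open, the fingers measure 119 mm over their backs; the gripper's body (75 mm by 177 mm) begins 78 mm behind the grasp point.
Start: joints at [1.076, 0.628, 0.038, 1.517, -0.027, 0.996, -0.02], TCP at [270.286, -591.154, 205.478] pointing down, gripper open.
Joint ranges: [-3.06, 3.06], [-0.37, 2.12], [-1.25, 1.32], [0.18, 2.47], [-1.1, 4.24], [0.23, 1.98], [-2.94, 2.94]. Speed limits (rad/s): [2.57, 2.57, 3.14, 3.14, 3.14, 3.14, 3.14].

INTERFACE

Orientations are given as a 3x3 rotation matrix whose columns are the frame's x, y, z axes.
In Python, from cell import arm, cams gives the robot as it stands.
- The arm moves only by the shell command python3 -m crank 'ROWS' [OPENING]. ROWS is JSON, one flat list of numbers, 4 for each row, row after row: the shift along the tool's x, y, z in m, then the turn about the tool's z in degrees. A call has 1 to 10 rows; each row shifts and turns the pose as measured when the row begins, along the tool's axes as they then stand; what a row does not reach is not made up. A row lasts 1/8 s, in which the tool goes at most 62.5 mm and 10.7 degrees, less where a joint would pass 70% of its speed; a pose out of reach is approached as far as the arm can. A call with a gripper value outside its range is refused whole. OPENING is the opening, from -1 (shut) to 1 (fully open), so that 0 is half open, set as the call begins (- or left out, the last holds). The fingers move at their own pace and stop on an object; the grip force is fixed at half the most. Time passes only in rows, so rows that do not move let the fingers close. It gives the time, the measured TCP pose, the force and the opening at its end, in the units of the state.
- arm.state(): the state, without advancing time (a new reading comes with each control period).
- cams.read_camera(name): name is "scene" or "top" or "wrist"; returns a dict with "color" (400x640x3 uint8, red, green, blue), "range_z" (400x640 float32, mm along the optical axis (not along the pixel's ray), 0 where there is no reading), "fx", "fy", "cx", "cy" (pixels), "k1" (the pictures are not rectified: a ray, as slopes to the right and down, at radius r is drawn at 1 + k1 r^2 times it, then the intrinsics apply), "extrinsics" (4x4, takes a point from world to camera coordinates). Camera axes: x right, y down, z forward; pixel columns grow to the right and rows downward; lengths in mm; the calibration is good to about 2 mm. A picture is of the moment at which its call begins.
- arm.job_done(): hands the job in, once; it reports no verdict.
The state is a dict: "clock": time; "qpos": joint angles; "qd": joint speeds; "tau": joint torques, N m; "position": TCP position; "eef_rot": TCP orientation; "ft_force": force on the tool from outside, world axes, zero at the start; "ft_torque": the same for the moment, N m; "grip_width": finger opening in mm.
Only numpy, scipy, OpenCV 4.12 (cv2) and the standard library are available. Lean on these libraries where they do the work, as an engineer would, in place of code of your own. Each camera call takes 0.05 s, during which the arm holds its last target.

TASK

Set the hinged status tags on the reagent deck by pushing them over gently with a fingertip: every station with a vial in its well must show the disc face of its tag upward, and every station closed with a low blanking plug must show the bar face. Do not pinch the tags hard, and do not lift or shift the vials, the plugs or anything else on the table.

Things in the scene. Friction and masses are not known exactly. Their poses are not given: they have to be found in the camera images.
- station_a: one of four alike reagent stations on the deck, in any left-right order, about 85 mm apart: grey strip 172 x 46 x 8 mm (from 26 mm behind the hinge to 146 mm ahead). Origin: its underside, right below the tag hinge; own +x runs from hinge to well, y parallel to the hinge. Hinge line 55 mm above the origin, between 4 mm posts (tops 58 mm up, 45 mm over both).
- tag_a (a joint): hinge angle of station_a's tag, a white slippery flap 34 wide, 40 long, 4 mm thick, 25 g: 0 upright; + leans to the well (bar face up: black bar 27 x 8 mm); - leans away from it (disc face up: black 24 mm disc). Stops at +-1.0 rad, free edge then 21 mm above and 34 mm beside the hinge. Free hinge: pushed past upright from its low side, it falls to the other stop and stays.
- well_a (a point): centre of the inner floor of the well of station_a, 120 mm from the hinge along the station's +x, 13 mm above the station's origin: square white cup, 44 mm outside, 34 mm inside, rim 11 mm above this point. It holds either a vial or a blanking plug.
- station_b: one of four alike reagent stations on the deck, in any left-right order, about 85 mm apart: grey strip 172 x 46 x 8 mm (from 26 mm behind the hinge to 146 mm ahead). Origin: its underside, right below the tag hinge; own +x runs from hinge to well, y parallel to the hinge. Hinge line 55 mm above the origin, between 4 mm posts (tops 58 mm up, 45 mm over both).
- tag_b (a joint): hinge angle of station_b's tag, a white slippery flap 34 wide, 40 long, 4 mm thick, 25 g: 0 upright; + leans to the well (bar face up: black bar 27 x 8 mm); - leans away from it (disc face up: black 24 mm disc). Stops at +-1.0 rad, free edge then 21 mm above and 34 mm beside the hinge. Free hinge: pushed past upright from its low side, it falls to the other stop and stays.
- well_b (a point): centre of the inner floor of the well of station_b, 120 mm from the hinge along the station's +x, 13 mm above the station's origin: square white cup, 44 mm outside, 34 mm inside, rim 11 mm above this point. It holds either a vial or a blanking plug.
- station_c: one of four alike reagent stations on the deck, in any left-right order, about 85 mm apart: grey strip 172 x 46 x 8 mm (from 26 mm behind the hinge to 146 mm ahead). Origin: its underside, right below the tag hinge; own +x runs from hinge to well, y parallel to the hinge. Hinge line 55 mm above the origin, between 4 mm posts (tops 58 mm up, 45 mm over both).
- tag_c (a joint): hinge angle of station_c's tag, a white slippery flap 34 wide, 40 long, 4 mm thick, 25 g: 0 upright; + leans to the well (bar face up: black bar 27 x 8 mm); - leans away from it (disc face up: black 24 mm disc). Stops at +-1.0 rad, free edge then 21 mm above and 34 mm beside the hinge. Free hinge: pushed past upright from its low side, it falls to the other stop and stays.
- well_c (a point): centre of the inner floor of the well of station_c, 120 mm from the hinge along the station's +x, 13 mm above the station's origin: square white cup, 44 mm outside, 34 mm inside, rim 11 mm above this point. It holds either a vial or a blanking plug.
- station_d: one of four alike reagent stations on the deck, in any left-right order, about 85 mm apart: grey strip 172 x 46 x 8 mm (from 26 mm behind the hinge to 146 mm ahead). Origin: its underside, right below the tag hinge; own +x runs from hinge to well, y parallel to the hinge. Hinge line 55 mm above the origin, between 4 mm posts (tops 58 mm up, 45 mm over both).
- tag_d (a joint): hinge angle of station_d's tag, a white slippery flap 34 wide, 40 long, 4 mm thick, 25 g: 0 upright; + leans to the well (bar face up: black bar 27 x 8 mm); - leans away from it (disc face up: black 24 mm disc). Stops at +-1.0 rad, free edge then 21 mm above and 34 mm beside the hinge. Free hinge: pushed past upright from its low side, it falls to the other stop and stays.
- well_d (a point): centre of the inner floor of the well of station_d, 120 mm from the hinge along the station's +x, 13 mm above the station's origin: square white cup, 44 mm outside, 34 mm inside, rim 11 mm above this point. It holds either a vial or a blanking plug.
- vial_1: amber glass reagent vial, 31 mm diameter, 62 mm tall with crimped aluminium cap, standing loose in one of the wells; origin at the centre of its underside, z up
- plug_1: low white blanking plug, 31 mm diameter with a 36 mm flange on top, 18 mm tall, standing loose in one of the wells; origin at the centre of its underside, z up
- vial_2: amber glass reagent vial, 31 mm diameter, 62 mm tall with crimped aluminium cap, standing loose in one of the wells; origin at the centre of its underside, z up
- plug_2: low white blanking plug, 31 mm diameter with a 36 mm flange on top, 18 mm tall, standing loose in one of the wells; origin at the centre of its underside, z up
- deck: aluminium deck plate 270 x 380 x 12 mm that carries the four stations, fixed; origin at the centre of its underside, x roughly away from the robot
- spare_vial: bystander: a vial like the others (31 mm diameter, 62 mm tall) standing on the table beside the deck, in no well; origin under its centre
- stopcock: bystander: clear plastic three-way stopcock, 44 mm long, 24 mm high, lying on the deck between two stations; origin at its underside
- cap: bystander: rubber cap, 18 mm diameter, 12 mm high, on the deck between two stations; origin under its centre
- syringe: bystander: plastic syringe, about 135 mm long, 25 mm high, lying on the table; origin at its underside near the middle
- bottle: bystander: glass bottle with blue cap, 70 mm diameter, 135 mm tall, standing on the table; origin under its centre
- spatula: bystander: steel spatula, 170 mm long, lying on the table; origin at its underside

How it is judged:
By the outcome, as a careful person would: the job done as asked, in the order asked, and still so for the second after the job is handed in, with the robot touching nothing.
It also fails if it takes over 35 s, if anything falls off the work surface, if the arm or the gripper's body presses on something with over 40 N, if the wrist force passes 120 N, or if a joint passes its speed limit or range.

## Working session

There is one attempt and no reset: what is moved stays moved. The work goes in short steps, Python scripts to look and compute and a shell command to move; the robot and the scene stay as the last step left them, time stands still between calls to the robot, and variables do not carry over. Pictures are saved under pics/ and viewed, and the job is handed in when it is done.

```bash
mkdir -p pics; ls; cat > h.py <<'E'
import numpy as np, cv2
from cell import arm, cams
def grab(n,tag):
    d=cams.read_camera(n); np.savez(f'{tag}.npz',**d)
    cv2.imwrite(f'pics/{tag}.png',d['color'][:,:,::-1]); return d
def cloud(d):
    H,W=d['range_z'].shape
    u,v=np.meshgrid(np.arange(W),np.arange(H))
    K=np.array([[d['fx'],0,d['cx']],[0,d['fy'],d['cy']],[0,0,1.]],float)
    xd=(u-d['cx'])/d['fx']; yd=(v-d['cy'])/d['fy']
    p=cv2.undistortPoints(np.stack([u.ravel(),v.ravel()],1).astype(np.float64)[:,None],K,np.array([float(d['k1']),0,0,0])).reshape(H,W,2)
    z=d['range_z'].astype(float)
    c=np.dstack([p[...,0]*z,p[...,1]*z,z])
    E=np.array(d['extrinsics'],float); 
    w=(c-E[:3,3])@E[:3,:3]
    w[z<=0]=np.nan
    return w
E
python3 - <<'E'
from h import *
s=arm.state(); print(s['clock'],s['position'],s['eef_rot'],s['grip_width'])
for n in ['scene','top','wrist']:
    d=grab(n,n+'0'); w=cloud(d); print(n,d['fx'],d['k1'],d['extrinsics'].round(2).tolist())
E
```

```text
pics
0.0 [ 270.01487887 -590.54442616  204.56820308] [[ 9.09469208e-01  4.15770557e-01 -7.77184542e-04]
 [ 4.15771284e-01 -9.09467626e-01  1.69625952e-03]
 [-1.56941267e-06 -1.86582682e-03 -9.99998259e-01]] 94.22711865682564
scene 403.03580134354956 -0.040804582527136375 [[0.28, 0.96, 0.01, -77.35], [0.72, -0.2, -0.67, -369.0], [-0.64, 0.19, -0.75, 1523.28], [0.0, 0.0, 0.0, 1.0]]
top 495.759899014054 -0.07466023467466903 [[0.02, -1.0, -0.02, -73.19], [-0.99, -0.02, -0.14, 562.66], [0.14, 0.02, -0.99, 1527.94], [0.0, 0.0, 0.0, 1.0]]
wrist 333.6672887848976 -0.07249855179886652 [[0.42, -0.91, -0.0, -648.46], [-0.89, -0.41, 0.23, -23.63], [-0.21, -0.09, -0.97, 389.52], [0.0, 0.0, 0.0, 1.0]]
```

View pics/scene0.png

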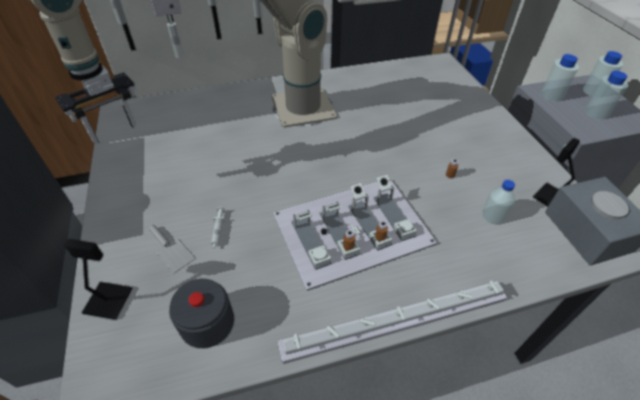

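View pics/top0.png

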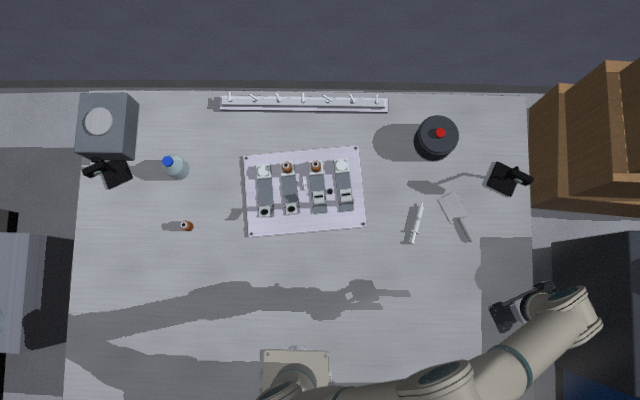

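```bash
python3 - <<'E'
from h import *
d=dict(np.load('top0.npz')); a=d['color'][140:245,235:375,::-1]
cv2.imwrite('pics/topz.png',cv2.resize(a,None,fx=5.5,fy=5.5,interpolation=cv2.INTER_CUBIC))
e=dict(np.load('scene0.npz')); b=e['color'][170:295,265:445,::-1]
cv2.imwrite('pics/scz.png',cv2.resize(b,None,fx=4.4,fy=4.4,interpolation=cv2.INTER_CUBIC))
w=cloud(d)
# height map stats
print(np.nanmedian(w[250:260,200:300,2]), np.isnan(w[140:245,235:375,2]).mean())
for (u,v) in [(265,211),(291,209),(318,195),(345,193),(263,172),(287,168),(315,167),(341,165),(330,190),(300,190),(250,158),(356,149),(250,233),(363,225)]:
    print(u,v,w[v,u].round(1))
E
```

```text
0.12928010707708493 0.002993197278911565
265 211 [525.9 102.   87.2]
291 209 [534.9  23.   78.8]
318 195 [579.6 -59.3  82.3]
345 193 [ 587.6 -142.4   81.9]
263 172 [657.  119.4  42. ]
287 168 [663.8  39.7  77.6]
315 167 [669.2 -47.6  75.2]
341 165 [ 683.1 -129.3   48.2]
330 190 [606.2 -95.9  22.2]
300 190 [606.4   1.2  10.3]
250 158 [708.6 167.9  14.6]
356 149 [ 744.9 -178.    14.9]
250 233 [463.5 158.2   8.5]
363 225 [ 496.8 -203.6   10.9]
```

View pics/topz.png

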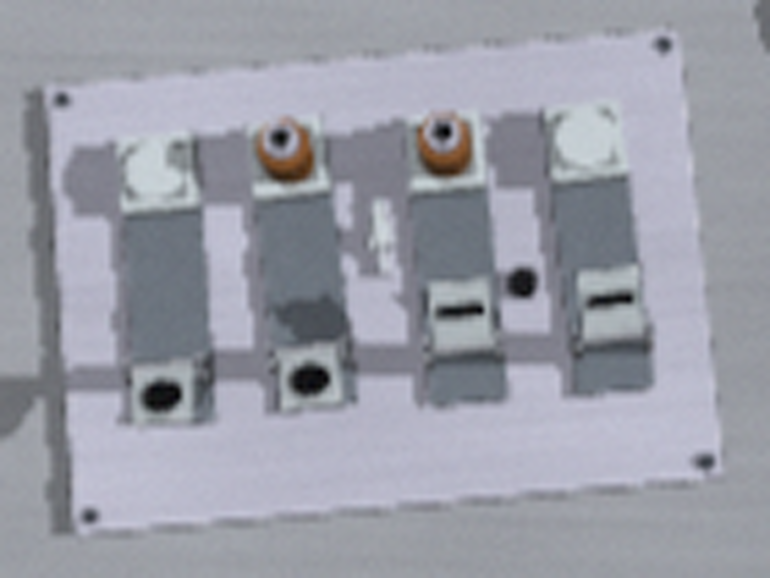

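View pics/scz.png

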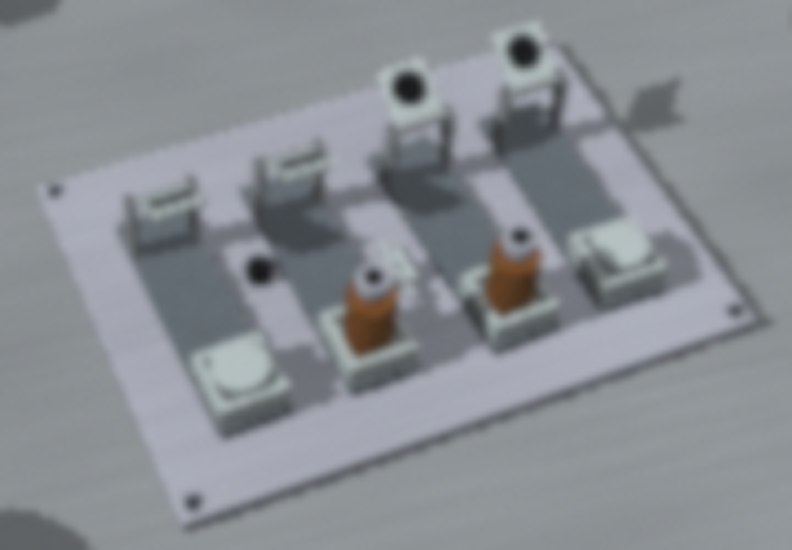

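```bash
python3 - <<'E'
from h import *
for n in ['top','scene']:
    d=dict(np.load(n+'0.npz')); w=cloud(d); P=w.reshape(-1,3); C=d['color'].reshape(-1,3).astype(int)
    P=P[~np.isnan(P).any(1)]
    for y in (105,23,-57,-140):
        m=(abs(P[:,1]-y)<35)&(P[:,0]>490)&(P[:,0]<620)&(P[:,2]>62)&(P[:,2]<100)
        q=P[m]; rect=cv2.minAreaRect(q[:,:2].astype(np.float32))
        print(n,y,m.sum(),'mean',q.mean(0).round(1),'min',q.min(0).round(1),'max',q.max(0).round(1),'rect',np.round(rect[0],1),np.round(rect[1],1),round(rect[2],1))
    for y in (118,40,-48,-130):
        m=(abs(P[:,1]-y)<30)&(P[:,0]>630)&(P[:,0]<720)&(P[:,2]>28)&(P[:,2]<100)
        print(n,'well',y,m.sum(),cv2.minAreaRect(P[m,:2].astype(np.float32)),P[m].mean(0).round(1),P[m,2].max())
E
```

```text
top 105 140 mean [530.2 106.5  78.6] min [509.6  85.7  62. ] max [551.2 130.2  94.1] rect [529.2 106.5] [39.6 44.6] 6.3
top 23 137 mean [541.   24.4  79.2] min [520.5   5.4  63.2] max [561.4  49.2  96.2] rect [540.2  25.7] [38.7 43.9] 5.7
top -57 154 mean [574.1 -60.2  77.9] min [553.3 -84.4  62.4] max [595.  -40.7  94.7] rect [574.8 -61.2] [39.9 43.6] 4.1
top -140 158 mean [ 581.8 -144.2   78.4] min [ 560.5 -168.    64.2] max [ 603.6 -124.4   97.2] rect [ 582.9 -144.4] [40.3 44.5] 6.3
top well 118 165 ((662.22998046875, 121.04899597167969), (42.878536224365234, 44.738834381103516), 7.331088542938232) [660.9 120.8  38.9] 52.25697968667824
top well 40 173 ((665.8067626953125, 43.72998809814453), (59.813472747802734, 44.36593246459961), 7.800382614135742) [668.6  42.2  55.4] 94.21885598396004
top well -48 177 ((665.2794799804688, -49.08758544921875), (70.60382080078125, 43.710670471191406), 7.414281368255615) [674.1 -48.   55.5] 94.2635334084765
top well -130 185 ((672.945068359375, -130.87152099609375), (73.02857971191406, 43.43888473510742), 8.01819896697998) [ 684.4 -129.1   39.9] 5
[... 445 characters left out ...]
 62.4] max [ 603.9 -123.8   92.1] rect [ 583.  -143.4] [40.2 44.7] 10.3
scene well 118 239 ((664.383544921875, 121.94813537597656), (46.415504455566406, 46.573543548583984), 5.069544315338135) [668.1 119.3  38.5] 48.03147776113767
scene well 40 325 ((674.757080078125, 45.067138671875), (46.16557693481445, 46.01749801635742), 8.479657173156738) [681.2  40.9  53.4] 89.44444164698523
scene well -48 328 ((679.5284423828125, -46.55500793457031), (45.5938720703125, 45.1898193359375), 5.590686321258545) [686.8 -49.8  54. ] 90.14249792335909
scene well -130 275 ((687.5779418945312, -128.64794921875), (47.05081558227539, 45.144771575927734), 6.330202102661133) [ 691.1 -129.7   38.5] 46.60423988079958
```

```bash
python3 -m crank '[0,0,0,9, 0,0,0,9, 0.03,-0.04,0,0, 0.036,-0.045,0,0, 0.036,-0.045,0,0, 0.036,-0.045,0,0, 0.036,-0.045,0,0, 0.036,-0.045,0,0]' -1
```

```text
clock: 1.15
position: [452.8, -301.7, 202.0]
eef_rot: [[0.996, 0.093, -0.004], [0.093, -0.996, 0.001], [-0.004, -0.002, -1.0]]
ft_force: [0.7, -0.1, -0.1]
grip_width: 17.2
```

```bash
python3 -m crank '[0.036,-0.045,0,0, 0.036,-0.045,0,0, 0.036,-0.045,0,0, 0.036,-0.045,0,0, 0.03,-0.038,0.02,-1, 0,0,0.02,0, 0,0,0,0]'
python3 - <<'E'
from h import *
s=arm.state(); print(s['clock'],s['position'],s['eef_rot'],s['grip_width'],s['ft_force'])
grab('wrist','w1')
E
```

```text
clock: 2.02
position: [611.8, -52.6, 159.5]
eef_rot: [[0.993, 0.121, -0.003], [0.121, -0.993, 0.004], [-0.003, -0.004, -1.0]]
ft_force: [1.3, -0.8, 0.4]
grip_width: 0.4
2.025 [611.8195616  -52.62986537 159.53881142] [[ 0.99270313  0.12053713 -0.003361  ]
 [ 0.1205503  -0.99269901  0.00403678]
 [-0.00284988 -0.0044125  -0.9999862 ]] 0.44218526977965095 [ 1.25396008 -0.80354947  0.39533725]
```

View pics/w1.png

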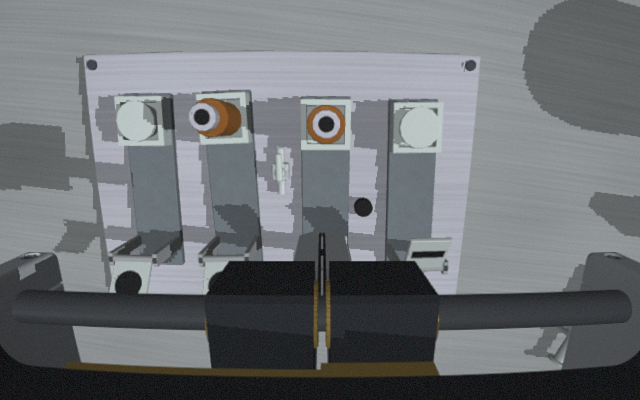

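```bash
python3 - <<'E'
from h import *
d=dict(np.load('w1.npz')); w=cloud(d)
for u,v in [(322,237),(322,250),(260,265),(230,290),(260,320),(380,270),(425,300),(310,310),(318,330),(100,310)]: print(u,v,d['range_z'][v,u],w[v,u].round(0))
E
python3 - <<'E'
from h import *
d=grab('scene','s1'); b=d['color'][130:295,265:445,::-1]
cv2.imwrite('pics/s1z.png',cv2.resize(b,None,fx=3.6,fy=3.6,interpolation=cv2.INTER_CUBIC))
w=cloud(d).reshape(-1,3)
m=(abs(w[:,1]+52)<70)&(abs(w[:,0]-612)<60)&(w[:,2]>140)&(w[:,2]<280)
for z in range(150,270,10):
    q=w[m&(abs(w[:,2]-z)<5)]
    if len(q): print(z,len(q),q.min(0).round(),q.max(0).round())
E
```

```text
322 237 180.6093 [619. -52. 166.]
322 250 160.6782 [619. -52. 186.]
260 265 79.364265 [643. -34. 264.]
230 290 66.97782 [642. -31. 276.]
260 320 64.87671 [638. -38. 280.]
380 270 76.70855 [646. -62. 266.]
425 300 64.571396 [646. -69. 279.]
310 310 64.36582 [642. -47. 280.]
318 330 72.89905 [633. -50. 273.]
100 310 70.6695 [632.  -1. 274.]
160 3 [618. -51. 162.] [621. -48. 163.]
170 26 [610. -64. 166.] [624. -39. 174.]
180 32 [607. -64. 175.] [623. -39. 184.]
190 37 [609. -65. 185.] [623. -39. 194.]
200 31 [607. -66. 195.] [624. -41. 205.]
210 41 [609. -65. 205.] [625. -38. 215.]
220 36 [606. -66. 215.] [624. -39. 225.]
230 42 [604. -66. 225.] [625. -39. 235.]
240 7 [613. -66. 236.] [623. -45. 238.]
260 26 [ 606. -121.  256.] [655. -30. 265.]
```

View pics/s1z.png

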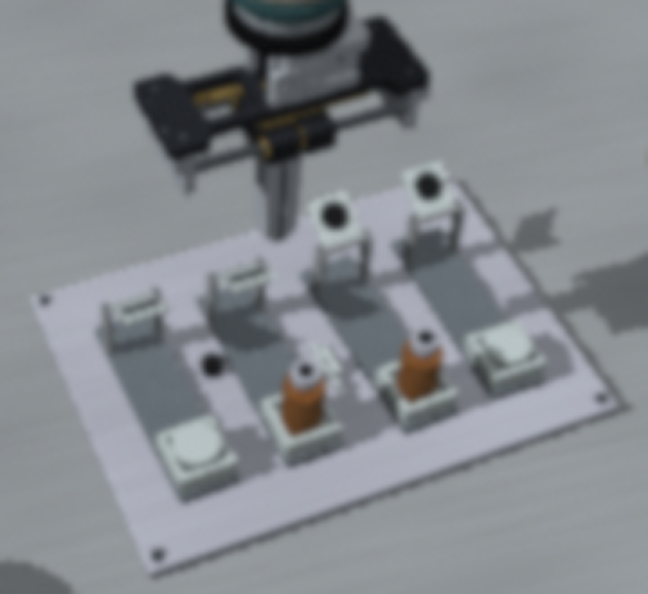

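```bash
python3 -m crank '[0.006,0.003,0.0,0, 0,0,0.03,0, 0,0,0.03,0, 0,0,0.02,0, 0,0,0.004,0, 0,0,0,0]'
```

```text
clock: 2.88
position: [625.8, -62.1, 82.0]
eef_rot: [[0.994, 0.111, 0.013], [0.111, -0.994, 0.001], [0.013, 0.0, -1.0]]
ft_force: [0.3, -0.0, 0.3]
grip_width: 0.5
```

```bash
python3 -m crank '[0,-0.007,0.004,0, 0,0,0,0, -0.012,0,0,0, 0,0,0,0]'
```

```text
clock: 3.38
position: [613.6, -56.2, 80.1]
eef_rot: [[0.994, 0.111, 0.017], [0.111, -0.994, 0.001], [0.017, 0.001, -1.0]]
ft_force: [-0.7, 0.7, -0.2]
grip_width: 0.3
```

```bash
python3 -m crank '[-0.009,0,0.001,0, -0.009,0,0.001,0, -0.009,0,0,0, -0.009,0,0,0]'; python3 -m crank '[-0.009,0,0,0, -0.008,0,0,0,0,0,0,0]'
python3 - <<'E'
from h import *
for n in ['scene','top']:
    d=grab(n,n+'2'); b=d['color'][130:295,265:445,::-1] if n=='scene' else d['color'][140:245,235:375,::-1]
    cv2.imwrite(f'pics/{n}2z.png',cv2.resize(b,None,fx=3.6,fy=3.6,interpolation=cv2.INTER_CUBIC))
E
```

```text
clock: 3.88
position: [576.0, -60.6, 77.7]
eef_rot: [[0.994, 0.111, 0.018], [0.111, -0.994, 0.001], [0.018, 0.001, -1.0]]
ft_force: [0.2, 0.2, 0.2]
grip_width: 0.8
clock: 4.25
position: [557.4, -62.8, 77.7]
eef_rot: [[0.994, 0.111, 0.018], [0.111, -0.994, 0.001], [0.018, 0.001, -1.0]]
ft_force: [0.2, 0.1, 2.1]
grip_width: 0.4
```

View pics/scene2z.png

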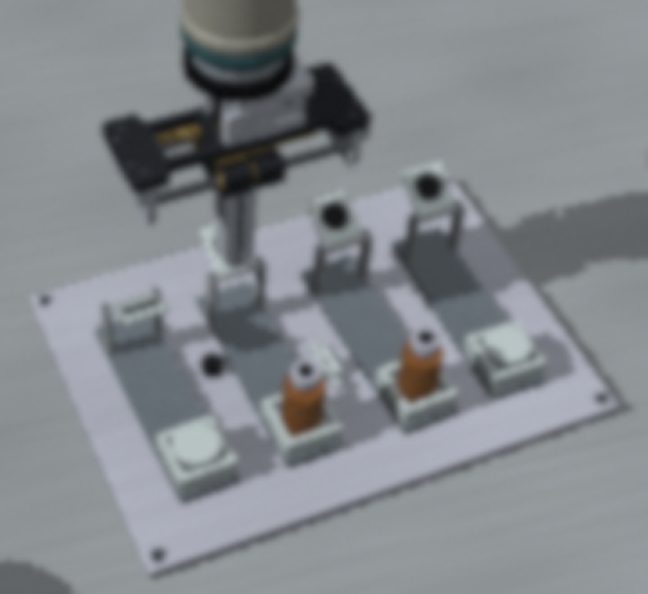

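```bash
python3 -m crank '[0.012,0,0,0, 0,0,-0.04,0, 0,0,-0.045,0, 0,0,0,0]'; python3 -m crank '[-0.02,-0.042,0,0, -0.02,-0.042,0,0, -0.02,-0.042,0,0, -0.02,-0.036,0,0, 0,0,0,0]'
python3 - <<'E'
from h import *
for n in ['top']:
    d=grab(n,n+'3'); b=d['color'][140:245,235:375,::-1]
    cv2.imwrite(f'pics/{n}3z.png',cv2.resize(b,None,fx=4,fy=4,interpolation=cv2.INTER_CUBIC))
E
```

```text
clock: 4.85
position: [571.4, -60.8, 163.9]
eef_rot: [[0.994, 0.112, 0.017], [0.112, -0.994, 0.001], [0.017, 0.001, -1.0]]
ft_force: [0.9, 0.9, 0.1]
grip_width: 0.5
clock: 5.48
position: [472.4, 96.0, 158.0]
eef_rot: [[0.994, 0.112, 0.014], [0.112, -0.994, -0.0], [0.013, 0.002, -1.0]]
ft_force: [-0.2, -0.5, 0.0]
grip_width: 0.6
```

View pics/top3z.png

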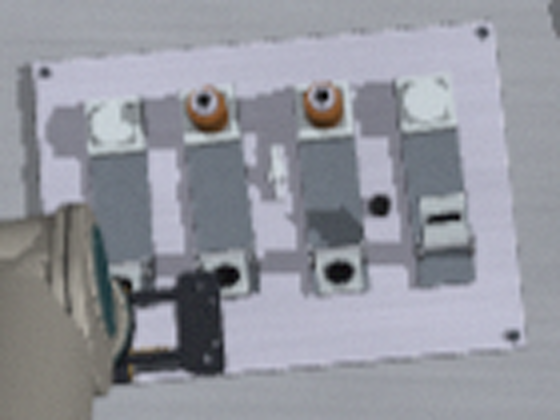

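```bash
python3 -m crank '[0,-0.003,0.025,0, 0,0,0.03,0, 0,0,0.02,0, 0,0,0,0]'
```

```text
clock: 6.02
position: [479.7, 92.7, 79.7]
eef_rot: [[0.995, 0.103, 0.018], [0.103, -0.995, -0.004], [0.018, 0.006, -1.0]]
ft_force: [0.8, 0.5, -0.6]
grip_width: 0.4
```

```bash
python3 -m crank '[0,-0.008,0.002,0, 0,0,0,0, 0.009,0,0,0, 0.009,0,0,0, 0.009,0,0,0,0.009,0,0,0]'; python3 -m crank '[0.009,0,0,0, 0.009,0,0,0, 0.008,0,0,0,0,0,0,0]'
```

```text
clock: 6.78
position: [519.7, 104.3, 80.7]
eef_rot: [[0.995, 0.101, 0.023], [0.101, -0.995, -0.004], [0.022, 0.006, -1.0]]
ft_force: [-0.6, 0.5, -0.1]
grip_width: 0.5
clock: 7.28
position: [548.6, 107.1, 81.2]
eef_rot: [[0.995, 0.101, 0.024], [0.101, -0.995, -0.004], [0.023, 0.006, -1.0]]
ft_force: [0.4, -1.6, -0.7]
grip_width: 0.8
```

```bash
python3 -m crank '[-0.014,0,0,0, 0,0,-0.04,0, 0,0,-0.045,0, 0,0,-0.03,0]'; python3 -m crank '[-0.04,0,0,0, -0.05,0,0,0, -0.04,0.0,0,0, 0,0,0,0]'
python3 - <<'E'
from h import *
for n,sl in [('top',(slice(140,245),slice(235,375))),('scene',(slice(170,295),slice(265,445)))]:
    d=grab(n,n+'4'); b=d['color'][sl][:,:,::-1]
    cv2.imwrite(f'pics/{n}4z.png',cv2.resize(b,None,fx=4,fy=4,interpolation=cv2.INTER_CUBIC))
    w=cloud(d); o=cloud(dict(np.load(n+'0.npz')))
    P=w.reshape(-1,3);P=P[~np.isnan(P).any(1)]
    for y in (118,40,-48,-130):
        m=(abs(P[:,1]-y)<30)&(P[:,0]>630)&(P[:,0]<720)&(P[:,2]>28)&(P[:,2]<100)
        print(n,'well',y,m.sum(),P[m].mean(0).round(1))
E
```

```text
clock: 7.78
position: [524.0, 105.1, 195.3]
eef_rot: [[0.995, 0.101, 0.012], [0.101, -0.995, -0.006], [0.011, 0.007, -1.0]]
ft_force: [0.6, -0.1, 0.3]
grip_width: 0.4
clock: 8.28
position: [386.2, 90.8, 194.9]
eef_rot: [[0.995, 0.102, 0.013], [0.102, -0.995, -0.004], [0.013, 0.006, -1.0]]
ft_force: [1.2, 0.8, -0.3]
grip_width: 0.3
top well 118 177 [660.7 120.   38.5]
top well 40 175 [668.8  42.3  54.6]
top well -48 177 [674.2 -47.9  55.8]
top well -130 179 [ 685.4 -128.9   40. ]
scene well 118 239 [668.2 119.3  38.4]
scene well 40 324 [681.2  41.   53.7]
scene well -48 331 [686.7 -50.2  53.9]
scene well -130 279 [ 691.4 -129.8   38.4]
```

View pics/top4z.png

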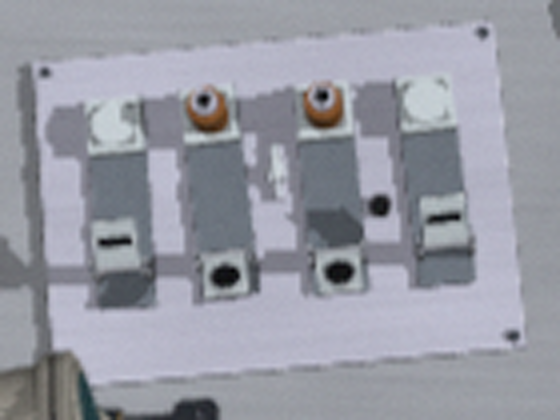

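View pics/scene4z.png

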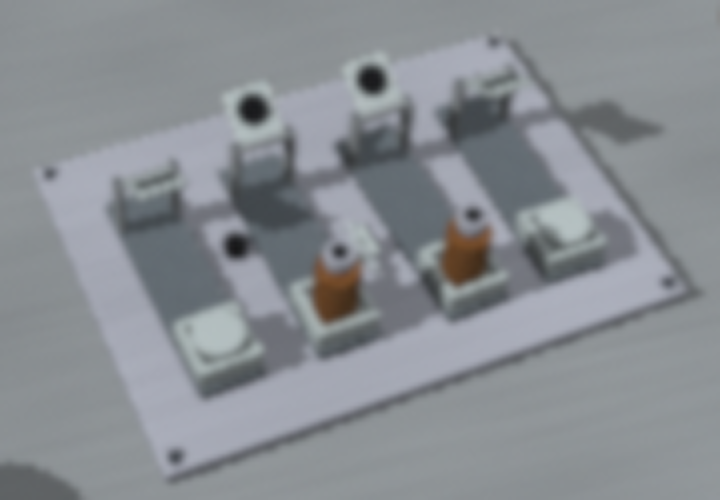

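The top view shows bar (115,242), disc (225,275), disc (340,270), bar (443,217) over plug, vial, vial, plug. That is the required state, and nothing has shifted.

```bash
python3 -c "
from cell import arm
print(arm.job_done(), arm.state()['clock'])"
```

```text
the job is handed in; nothing more can be done
the job is handed in; nothing more can be done
```

All four tags now show the right face, and the job was handed in at about 8.4 s.

- **Moves:** Two of the four tags were wrong. I pushed each one past upright with the shut fingertips. The left-most station in the top view (plug) went from disc to bar. The third from the left (vial) went from bar to disc. The other two tags were already correct, so I left them alone.
- **Final check:** The last top and scene pictures show, from left to right in the top view, plug/bar, vial/disc, vial/disc and plug/bar.
- **Nothing shifted:** The measured positions of the vials and plugs agree with the start to within about 1 mm. The stopcock and rubber cap look unmoved in the pictures. I did not measure the other objects on the table again, but the arm went nowhere near them.
- **Forces:** The wrist force readings stayed at about 2 N or less. They were taken at the end of each move, so a brief peak within a move would not show.
- **Disagreement:** On the way down to both tags the tool drifted 7–10 mm sideways. I corrected this before touching either tag.

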